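# Hold a sample slide flush on a sloped contact stage

## Task

Pick up the sample slide with the blue grip rib from its rest and press it, glass side down, squarely centred on the sloped face of the contact stage, tilted to match the slope so that it lies flush and all four spring pins are pushed well in together. Press gently and finish while still gripping the rib and holding the slide flush there: do not let go. Leave the orange slide and everything else on the bench where it is.

Things in the scene. Friction and masses are not known exactly. Their poses are not given: they have to be found in the camera images.
- blue_slide: sample slide carrier: an aluminium plate 50 (its x) x 80 (its y) x 5 mm with the glass slide on its underside, and on top, along the middle of the long (y) direction, an upright blue plastic grip rib 12 mm thick (x), 44 mm long (y), rising from 5 to 39 mm above the underside; about 90 g. Origin: centre of the glass underside; z up out of the rib. It starts loose in one of the two bays of the rest, flat, glass underside 18 mm above the worktop.
- blue_slide_grip (a point): middle of the blue rib's gripping height, 27 mm above the slide's underside on its centre line; axes as the slide's
- orange_slide: sample slide carrier: an aluminium plate 50 (its x) x 80 (its y) x 5 mm with the glass slide on its underside, and on top, along the middle of the long (y) direction, an upright orange plastic grip rib 12 mm thick (x), 44 mm long (y), rising from 5 to 39 mm above the underside; about 90 g. Origin: centre of the glass underside; z up out of the rib. It starts in the other bay; leave it there.
- rest: grey fixed tray 72 (x) x 206 (y) mm with two bays end to end along its y, centres at y = +48 and -48 mm; each slide lies on two white rails (18 mm high) with its long side along the tray's y; side posts and end stops reach 21 mm high, below the plates' tops (23 mm). Origin: centre of its underside.
- stage: contact stage, fixed: grey base 120 (x) x 116 (y) x 12 mm, two aluminium cheeks outside the head (inner faces at y = +-44 mm, 100 mm high) and between them a black head whose top is the sloped face. The face looks up and toward the stage's -x. The head's tilt axis is the stage's y, 85 mm above the base's underside; it is clamped. Origin: centre of its underside.
- face (a point): centre of the sloped face, 25 mm from the tilt axis; z is the outward normal of the face, y runs level along its long side, x runs up the slope. The face is 50 (x) x 80 (y) mm, the same outline as a slide, 17 to 37 degrees from level, differing from run to run; the head is rigidly clamped and cannot be turned. Nothing but the pins stands above the face.
- pin_0 (a joint): spring contact pin, brass, 7.6 mm across, at the lower, +y side (-16, +30) mm along the face's x, y: 0 stands 4 mm out of the face, 0.004 (m) pushed in level with it; 0.6 N to start it, 3 N fully in (about 12 N for all four together; beyond that the slide rests on the rigid face)
- pin_1 (a joint): spring contact pin, brass, 7.6 mm across, at the lower, -y side (-16, -30) mm along the face's x, y: 0 stands 4 mm out of the face, 0.004 (m) pushed in level with it; 0.6 N to start it, 3 N fully in (about 12 N for all four together; beyond that the slide rests on the rigid face)
- pin_2 (a joint): spring contact pin, brass, 7.6 mm across, at the upper, +y side (+16, +30) mm along the face's x, y: 0 stands 4 mm out of the face, 0.004 (m) pushed in level with it; 0.6 N to start it, 3 N fully in (about 12 N for all four together; beyond that the slide rests on the rigid face)
- pin_3 (a joint): spring contact pin, brass, 7.6 mm across, at the upper, -y side (+16, -30) mm along the face's x, y: 0 stands 4 mm out of the face, 0.004 (m) pushed in level with it; 0.6 N to start it, 3 N fully in (about 12 N for all four together; beyond that the slide rests on the rigid face)
- bottle_buffer: bystander, loose: clear bottle with a blue cap, 56 mm wide, 106 mm high; origin: centre of its underside
- red_flask: bystander, loose: red conical flask with pink cap, 80 mm wide, 100 mm high; origin: centre of its underside
- weight_200: bystander, loose: brass-coloured knob weight, 37 mm wide, 42 mm high; origin: centre of its underside
- tape_a: bystander, loose: roll of brown tape lying flat (pale top), 52 mm wide, 21 mm high; origin: centre of its underside
- beaker_100: bystander, loose: clear beaker, 53 mm wide, 70 mm high; origin: centre of its underside
- bottle_amber: bystander, loose: amber bottle with black cap, 46 mm wide, 93 mm high; origin: centre of its underside
Mind the look-alikes: they are no part of the job. What is shaped like the blue_slide but red is not meant.

How it is judged:
By the outcome, as a careful person would: the job done as asked, in the order asked, and still so for the second after the job is handed in, while the arm keeps its last pose, push and grip.
It also fails if it takes over 35 s, if anything falls off the work surface, if the arm or the gripper's body presses on something with over 40 N, if the wrist force passes 120 N, or if a joint passes its speed limit or range.

## Robot

A 6-joint arm with a two-finger parallel gripper is mounted at the origin on a cart in front of the work surface, level with it; the furniture and walls round the work are solid. World frame = base frame: x ahead of the robot, y to its left, z up, the work surface at z = 0. Lengths are in m, angles in rad, forces in N, time in s.
With the tool pointing down it reaches from about 0.35 to 0.975 m from the base axis. Payload 4.9 kg.
Tool frame: the origin (TCP) lies at the very end of the fingers, on their centre line; the grasp point (between the pads) lies behind it (manip.pinch_z is the y of the grasp point in the tool frame, in m); y points along the fingers, x is the direction in which the jaws open and shut, and the axes are right-handed (so a half turn about y gives the same grasp; the last joint's range is limited). The gripper opens to 85 mm and grips with 20 to 120 N. Pads are 22 mm wide; open, the fingers measure 114 mm over their backs; the gripper's body (76 mm by 85 mm) begins 54 mm behind the grasp point. The pads swing forward as they close: fully open they stand 13 mm farther back than shut.
Start: joints at [1.037, 0.053, 1.613, -0, 1.476, -0.119], TCP at [0.252, 0.572, 0.231] pointing down, gripper open.
Joint ranges: [-3.01, 3.01], [-1.01, 2.22], [0.06, 2.58], [-1.02, 4.17], [0.09, 2.62], [-3.14, 3.14]. Speed limits (rad/s): [2.57, 2.57, 3.14, 3.14, 3.14, 3.14].

## Interface

Orientations are given as a unit quaternion [w, x, y, z].
In Python, from plant import manip gives the robot as it stands.
- The arm moves only by the tool drive_tool, never from a script. Its argument "motion" is a list of rows, each a list of 3 entries, a list of its own where there are three numbers: the shift along the tool's x, y, z in units of 25 mm (1.0 is 25 mm), then the turn, a rotation vector about the tool's x, y, z in units of 5 degrees (1.0 is 5 degrees), then the closure, from -1 (fully open) to 1 (shut). A call has 1 to 12 rows; each row shifts and turns the commanded pose from where the row before left it, along the tool's axes as they then stand; what a row does not reach is not made up. A row lasts 1/10 s, in which the tool goes at most 50 mm and 8.59 degrees, less where a joint would pass 70% of its speed; a pose out of reach is approached as far as the arm can. A call is refused whole if a number of a shift passes 1 or a number of a turn 1, either way. A call with a gripper value outside its range is refused whole. The fingers move at their own pace and stop on an object; the grip force is fixed at half the most. Time passes only in rows, so rows that do not move let the fingers close. It gives the time, the measured TCP pose, the force and the opening at its end, in the units of the state.
- manip.state(): the state, without advancing time (a new reading comes with each control period).
- manip.grab_frame(name): name is "scene" or "side" or "wrist"; returns a dict with "img" (420x560x3 uint8, blue, green, red), "range_z" (420x560 float32, m along the optical axis (not along the pixel's ray), 0 where there is no reading), "camera_matrix" (3x3 intrinsics, pixels), "world_from_camera" (4x4, takes a point from camera to world coordinates); the wrist camera has in their place "T_tool_cam" (4x4, takes a point from camera to tool coordinates, whose origin is the TCP and whose axes are the tool frame's). Camera axes: x right, y down, z forward; pixel columns grow to the right and rows downward; lengths in m; the calibration is good to about 2 mm. A picture is of the moment at which its call begins: read the wrist's pose just before it.
- manip.job_done(): hands the job in, once; it reports no verdict.
The state is a dict: "time": time; "joint_pos": joint angles; "joint_vel": joint speeds; "joint_efforts": joint torques, N m; "tool_pos": TCP position; "tool_rot": TCP orientation; "contact_force": force on the tool from outside, world axes, zero at the start; "ft_torque": the same for the moment, N m; "gripper_width": opening from 0.0 (shut) to 1.0 (fully open).
Only numpy, scipy, OpenCV 4.12 (cv2) and the standard library are available. Lean on these libraries where they do the work, as an engineer would, in place of code of your own. Each camera call takes 0.05 s, during which the arm holds its last target. There are 200 camera calls.

## Working session

There is one attempt and no reset: what is moved stays moved. The work goes in short steps, Python scripts to look and compute and a tool call to move; the robot and the scene stay as the last step left them, time stands still between calls to the robot, and variables do not carry over. Pictures are saved under pics/ and viewed, about 8 in all and at most 12, crops included, and the job is handed in when it is done.

Besides the shell and the picture viewer there is one more tool, called after ">>>" as a command line: name --argument value ..., lists and objects as JSON in quotes. drive_tool: Moves the arm, as the interface text tells. Its arguments: {"type":"object","properties":{"motion":{"type":"array","items":{"type":"array"}}},"required":["motion"]}

```bash
ls; mkdir -p pics
cat > h.py <<'E'
import numpy as np, cv2, pickle
from plant import manip
from scipy.spatial.transform import Rotation as R
def rot(q): return R.from_quat([q[1],q[2],q[3],q[0]]).as_matrix()
def cloud(f,T):
    K=f["camera_matrix"];z=f["range_z"];v,u=np.indices(z.shape)
    p=np.stack([(u-K[0,2])/K[0,0]*z,(v-K[1,2])/K[1,1]*z,z],-1)
    return p@T[:3,:3].T+T[:3,3]
def grab(n):
    s=manip.state();f=manip.grab_frame(n)
    if n=="wrist":
        T=np.eye(4);T[:3,:3]=rot(s["tool_rot"]);T[:3,3]=s["tool_pos"];T=T@f["T_tool_cam"]
    else: T=f["world_from_camera"]
    return f["img"],cloud(f,T),T,f["camera_matrix"],f["range_z"]
E
python3 - <<'E'
from h import *
s=manip.state();print(s,manip.pinch_z)
a=[]
for n in("scene","side"):
    d=grab(n);pickle.dump(d,open(n+".pkl","wb"));cv2.imwrite(f"pics/{n}0.png",d[0]);print(n,d[2].round(3),d[3])
E
```

```text
pics
{'time': 0.0, 'joint_pos': array([ 1.03698383e+00,  5.33668485e-02,  1.61431976e+00,  5.82916224e-06,
        1.47596700e+00, -1.18977892e-01]), 'joint_vel': array([-0.00134544,  0.00065858, -0.00087309, -0.00061259, -0.00010405,
       -0.00133048]), 'joint_efforts': array([ 1.81374256e-03, -3.93701828e+01, -3.70171559e+01, -2.34507769e-05,
        7.17370378e-03, -1.09106170e-05]), 'tool_pos': array([0.25156437, 0.571454  , 0.23004142]), 'tool_rot': array([-0.59192844,  0.59257043,  0.38566188, -0.38697017]), 'contact_force': array([ 0.18867872, -0.32618947,  0.03411769]), 'ft_torque': array([-0.01300177, -0.03564693,  0.02700024]), 'gripper_width': 0.99866788573763} -0.0187
scene [[-0.743 -0.523  0.417 -0.23 ]
 [-0.669  0.587 -0.456  1.005]
 [-0.006 -0.618 -0.786  1.537]
 [ 0.     0.     0.     1.   ]] [[518.82341842   0.         278.31615842]
 [  0.         518.82341842 207.40420306]
 [  0.           0.           1.        ]]
side [[ 0.932 -0.207  0.297  0.186]
 [-0.362 -0.52   0.774 -0.747]
 [-0.005 -0.829 -0.56   0.754]
 [ 0.     0.     0.     1.   ]] [[414.71716545   0.         278.1177815 ]
 [  0.         414.71716545 212.37668585]
 [  0.           0.           1.        ]]
```

View pics/scene0.png

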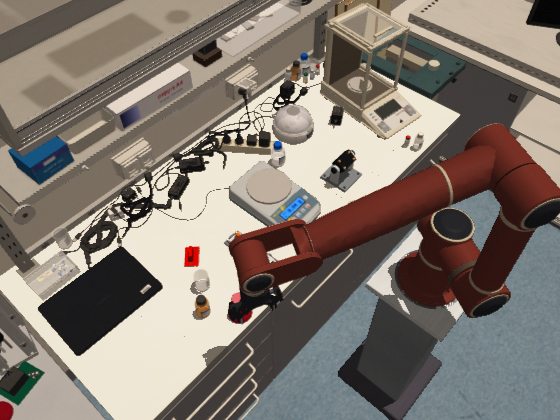

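View pics/side0.png

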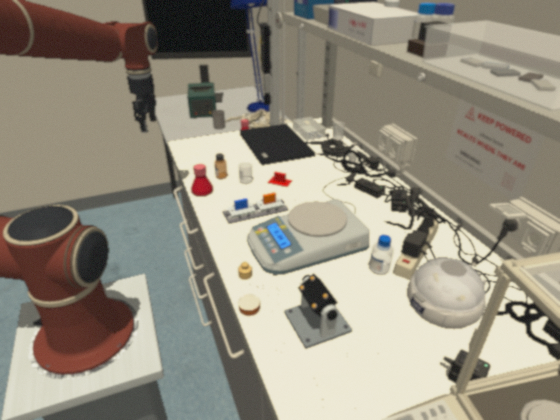

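The side view shows the tray at about (258,208) with the blue rib at (241,204) and the orange rib at (269,198). It also shows the stage at (318,305).

Things that could be taken for the blue slide:
- The red decoy slide at (281,180).
- The orange slide at (269,198).
- The scale's blue display at (275,238), the blue bottle cap at (384,240), and the blue box in the scene view at (42,158).

I choose the blue rib at (241,204) in the tray and check it in a crop.

Run:
```python
from h import *
im,P,T,K,z=pickle.load(open("side.pkl","rb"),)
h=cv2.cvtColor(im,cv2.COLOR_BGR2HSV)
for nm,(u,v),lo,hi in(("blue",(241,204),(100,120,50),(130,255,255)),("orange",(269,198),(5,150,100),(20,255,255)),("red",(281,180),(0,150,100),(4,255,255))):
    m=cv2.inRange(h,lo,hi);w=np.zeros_like(m);w[v-16:v+16,u-16:u+16]=1;m=(m*w>0)&(z>0)
    q=P[m];print(nm,m.sum(),np.median(q,0).round(3),q.min(0).round(3),q.max(0).round(3))
# depth points of the stage
m=np.zeros_like(z,bool);m[265:345,280:355]=1;m&=(P[...,2]>.004)
q=P[m];print("stage",q.min(0).round(3),q.max(0).round(3))
b=m&(abs(P[...,2]-.012)<.004);qb=P[b][:,:2];print(b.sum(),cv2.minAreaRect(qb.astype(np.float32)*1000))
for u,v in((303,290),(318,285),(325,297),(318,276),(333,292),(329,318),(310,303)):print(u,v,P[v,u].round(3))
c1=cv2.resize(im[165:235,210:310],(800,560),interpolation=cv2.INTER_CUBIC)[:290*2]
c2=im[260:350,275:360];cv2.imwrite("pics/c1.png",np.vstack([cv2.resize(im[168:228,210:310],(500,300),interpolation=2),cv2.resize(im[260:345,270:410],(500,300),interpolation=2)]))
```

```text
blue 88 [0.471 0.325 0.044] [0.453 0.32  0.028] [0.49  0.331 0.058]
orange 90 [0.566 0.324 0.043] [0.547 0.319 0.029] [0.584 0.331 0.059]
red 168 [0.661 0.475 0.007] [0.625 0.441 0.001] [0.696 0.512 0.04 ]
stage [ 0.186 -0.747  0.004] [0.657 0.017 0.754]
1310 ((508.3920593261719, -105.06561279296875), (244.203125, 129.01416015625), 85.6870346069336)
303 290 [ 0.476 -0.143  0.094]
318 285 [ 0.504 -0.159  0.114]
325 297 [ 0.501 -0.199  0.117]
318 276 [ 0.575 -0.024  0.001]
333 292 [ 0.585 -0.091  0.   ]
329 318 [ 0.499 -0.226  0.081]
310 303 [ 0.474 -0.184  0.094]
```

View pics/c1.png

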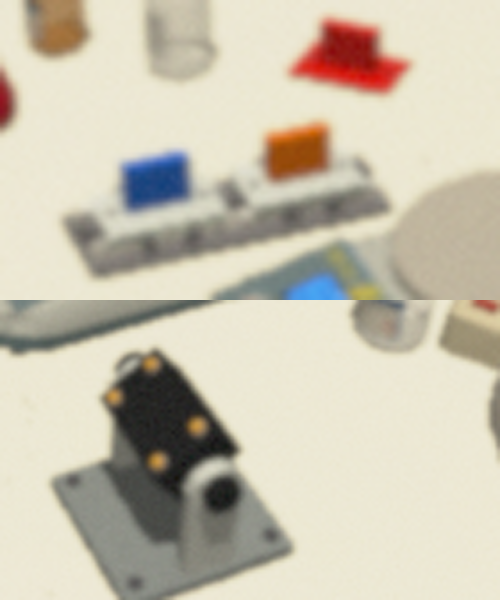

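The crop confirms the blue rib on a plate in the tray's near bay, with the orange rib in the far bay and the red decoy loose on the bench. The stage face rises toward +x, with its four pins visible. Next I hover over the blue slide.

```bash
cat >> h.py <<'E'
def go(p,Rt):
    """print tool-frame shift (25mm units), then turn (5deg units) to reach p,Rt"""
    s=manip.state();R0=rot(s["tool_rot"])
    print("t",round(s["time"],2),"pos",s["tool_pos"].round(4),"F",s["contact_force"].round(1),"w",round(s["gripper_width"],3))
    print("shift",(R0.T@(np.array(p)-s["tool_pos"])/.025).round(2),"turn",np.rad2deg(R.from_matrix(R0.T@Rt).as_rotvec()/5).round(2))
def tool(y,x):
    y=np.array(y,float);y/=np.linalg.norm(y);x=np.array(x,float);x-=y*(x@y);x/=np.linalg.norm(x)
    return np.stack([x,y,np.cross(x,y)],1)
E
python3 - <<'E'
from h import *
s=manip.state();print(rot(s["tool_rot"]).round(3))
print(manip.grab_frame("wrist")["T_tool_cam"].round(3))
for sg in(1,-1): go([.471,.325,.20],tool([0,0,-1],[0,sg,0]))
# stage face: fit plane to face points in side view
im,P,T,K,z=pickle.load(open("side.pkl","rb"))
m=np.zeros(z.shape,bool);m[270:320,296:338]=1;m&=(P[...,2]>.085)&(z>0)
q=P[m];
for _ in range(6):
    c=q.mean(0);n=np.linalg.svd(q-c)[2][2];n*=np.sign(n[2]);d=(q-c)@n;q=q[abs(d)<max(.002,1.5*d.std())]
print(m.sum(),len(q),c.round(3),n.round(3),np.rad2deg(np.arccos(n[2])))
E
```

```text
[[ 0.403 -0.001 -0.915]
 [ 0.915 -0.002  0.403]
 [-0.002 -1.     0.   ]]
[[ 1.     0.001 -0.     0.   ]
 [ 0.001 -0.284  0.959 -0.143]
 [ 0.001 -0.959 -0.284  0.071]
 [ 0.     0.     0.     1.   ]]
t 0.15 pos [0.2516 0.5716 0.2304] F [-0.2  0.8 -0.2] w 0.997
shift [ -5.49   1.22 -12.01] turn [-0.01 -4.75 -0.02]
t 0.15 pos [0.2516 0.5716 0.2304] F [-0.2  0.8 -0.2] w 0.997
shift [ -5.49   1.22 -12.01] turn [ 2.000e-02  3.125e+01 -1.000e-02]
1020 489 [ 0.49  -0.164  0.104] [-0.581 -0.05   0.812] 35.66751381576013
```

>>> drive_tool --motion '[[[-0.46,0.1,-1],[0,-0.5,0],-1],[[-0.5,0.1,-1],[0,-0.5,0],-1],[[-0.5,0.1,-1],[0,-0.5,0],-1],[[-0.5,0.1,-1],[0,-0.5,0],-1],[[-0.5,0.1,-1],[0,-0.5,0],-1],[[-0.5,0.1,-1],[0,-0.5,0],-1],[[-0.5,0.1,-1],[0,-0.5,0],-1],[[-0.5,0.1,-1],[0,-0.5,0],-1],[[-0.5,0.1,-1],[0,-0.5,0],-1],[[-0.5,0.1,-1],[0,-0.25,0],-1],[[-0.5,0,-1],[0,0,0],-1],[[0,0,-0.5],[0,0,0],-1]]'

```text
time: 1.35
tool_pos: [0.5065, 0.384, 0.2057]
tool_rot: [-0.501, 0.501, 0.499, -0.5]
contact_force: [-1.7, -0.3, -0.4]
gripper_width: 1.0
```

```bash
cat > m1.py <<'E'
from h import *
import sys
go([.471,.325,.20],tool([0,0,-1],[0,1,0]))
im,P,T,K,z=grab("wrist");cv2.imwrite("pics/%s.png"%sys.argv[1],im)
h=cv2.cvtColor(im,cv2.COLOR_BGR2HSV)
m=cv2.inRange(h,(100,120,50),(130,255,255))
n,l,st,ce=cv2.connectedComponentsWithStats(m)
for i in range(1,n):
    if st[i,4]<200: continue
    q=P[(l==i)&(z>0)];print(st[i],ce[i].round(),np.median(q,0).round(4))
    t=q[(q[:,2]>.053)&(q[:,2]<.064)];
    if len(t)>50: print("top",len(t),cv2.minAreaRect((t[:,:2]*1000).astype(np.float32)),np.median(t[:,2]))
E
python3 m1.py w1
```

```text
t 1.35 pos [0.5065 0.384  0.2057] F [-1.7 -0.3 -0.4] w 1.0
shift [-2.37  0.23  1.41] turn [-0.01 -0.03 -0.01]
[213 124  21  54 958] [223. 150.] [0.4728 0.3321 0.0568]
top 740 ((474.2366943359375, 330.1533203125), (43.46898651123047, 11.771186828613281), 0.39011573791503906) 0.05711767619340585
[   0  184   42   35 1358] [ 20. 201.] [0.5176 0.1518 0.056 ]
top 1240 ((518.3856811523438, 151.12075805664062), (27.411338806152344, 37.689823150634766), 1.6143348217010498) 0.05628678194722542
```

View pics/w1.png

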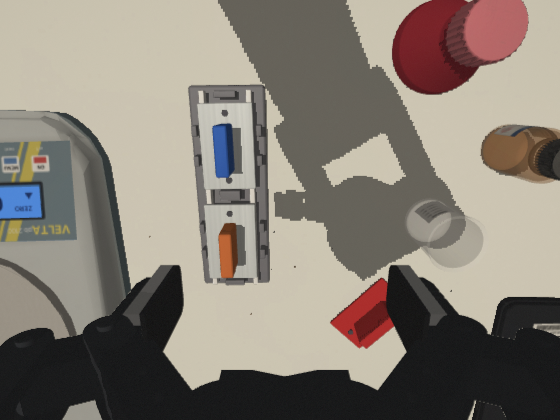

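The wrist view shows the blue slide at (223,150) in the tray, the orange one at (228,250) and the red decoy at (368,315). The rib top is at (0.474, 0.330) with its long axis along world x.

>>> drive_tool --motion '[[[-1,0,0.6],[0,0,0],-1],[[-1,0,0.6],[0,0,0],-1],[[-0.15,0.4,0.1],[0,0,0],-1],[[0,1,0],[0,0,0],-1],[[0,1,0],[0,0,0],-1],[[0,0,0],[0,0,0],-1]]'

```text
time: 2.0
tool_pos: [0.4694, 0.3313, 0.1415]
tool_rot: [0.501, -0.499, -0.497, 0.503]
contact_force: [-0.7, -0.9, -0.5]
gripper_width: 0.997
```

```bash
sed -i 's/^go.*/go([.4742,.3302,.027],tool([0,0,-1],[0,1,0]))/' m1.py; python3 m1.py w2
```

```text
t 2.0 pos [0.4694 0.3313 0.1415] F [-0.7 -0.9 -0.5] w 0.997
shift [-0.03  4.58 -0.23] turn [-0.09  0.01 -0.04]
[ 275  179   18   68 1101] [283. 213.] [0.4694 0.3295 0.057 ]
top 980 ((473.6039733886719, 329.6559143066406), (42.579566955566406, 11.478586196899414), 1.4270352125167847) 0.05714540593609782
[   0  254   65   41 2537] [ 32. 274.] [0.5173 0.1461 0.0559]
top 2297 ((517.9164428710938, 145.5049285888672), (29.23273277282715, 49.62058639526367), 0.9921082854270935) 0.056169530001614704
```

>>> drive_tool --motion '[[[-0.04,1,-0.15],[-0.09,-0.2,-0.04],-1],[[0,1,0],[0,0,0],-1],[[0,1,0],[0,0,0],-1],[[0,1,0],[0,0,0],-1],[[0,0.55,0],[0,0,0],-1],[[0,0,0],[0,0,0],-1],[[0,0,0],[0,0,0],-1]]'

```text
time: 2.75
tool_pos: [0.4778, 0.3319, 0.0339]
tool_rot: [-0.494, 0.497, 0.508, -0.501]
contact_force: [-0.1, 0.7, -0.6]
gripper_width: 1.002
```

Run:
```python
from h import *
go([.4738,.3298,.027],tool([0,0,-1],[0,1,0]))
```

```text
t 2.75 pos [0.4778 0.3319 0.0339] F [-0.1  0.7 -0.6] w 1.002
shift [-0.08  0.27  0.16] turn [0.11 0.2  0.05]
```

>>> drive_tool --motion '[[[-0.04,0.25,0.12],[0.1,0,0.05],-1],[[0,0,0],[0,0,0],-1],[[0,0,0],[0,0,0],-1]]'

```text
time: 3.05
tool_pos: [0.4743, 0.3303, 0.0269]
tool_rot: [0.496, -0.496, -0.504, 0.504]
contact_force: [0.5, 0.8, -0.6]
gripper_width: 1.0
```

Run:
```python
from h import *
go([.4738,.3298,.027],tool([0,0,-1],[0,1,0]))
```

```text
t 3.05 pos [0.4743 0.3303 0.0269] F [ 0.5  0.8 -0.6] w 1.0
shift [-0.02 -0.01  0.02] turn [-0.    0.2  -0.01]
```

Pose is on target, so I close and then lift.

>>> drive_tool --motion '[[[0,0,0],[0,0,0],1],[[0,0,0],[0,0,0],1],[[0,0,0],[0,0,0],1],[[0,0,0],[0,0,0],1],[[0,0,0],[0,0,0],1],[[0,0,0],[0,0,0],1],[[0,0,0],[0,0,0],1],[[0,0,0],[0,0,0],1],[[0,0,0],[0,0,0],1],[[0,0,0],[0,0,0],1]]'

```text
time: 4.05
tool_pos: [0.4742, 0.3302, 0.0264]
tool_rot: [0.496, -0.496, -0.504, 0.505]
contact_force: [0.6, -0.7, 1.4]
gripper_width: 0.129
```

>>> drive_tool --motion '[[[0,-0.4,0],[0,0,0],1],[[0,-1,0],[0,0,0],1],[[0,-1,0],[0,0,0],1],[[0,-1,0],[0,0,0],1],[[0,-1,0],[0,0,0],1],[[0,-1,0],[0,0,0],1],[[0,-1,0],[0,0,0],1],[[0,-1,0],[0,0,0],1],[[0,-1,0],[0,0,0],1],[[0,0,0],[0,0,0],1],[[0,0,0],[0,0,0],1]]'

```text
time: 5.15
tool_pos: [0.4741, 0.3303, 0.2362]
tool_rot: [0.496, -0.496, -0.504, 0.505]
contact_force: [0.2, -0.2, -1.9]
gripper_width: 0.127
```

Run:
```python
from h import *
im,P,T,K,z=grab("wrist");cv2.imwrite("pics/w3.png",im)
s=manip.state();R0=rot(s["tool_rot"])
n=np.array([-.55,0,.82])
p=np.array([.42,-.16,.22])
for sg in(1,-1): go(p,tool([0,0,-1],[sg,0,0]))
print(s["joint_pos"].round(2))
Q=(P-s["tool_pos"])@R0   # tool frame
np.save("q3.npy",Q)
```

```text
t 5.2 pos [0.4735 0.33   0.2348] F [-0.3 -0.3 -1.9] w 0.13
shift [-19.56   0.64   2.48] turn [-1.00e-02  1.82e+01 -4.00e-02]
t 5.2 pos [0.4735 0.33   0.2348] F [-0.3 -0.3 -1.9] w 0.13
shift [-19.56   0.64   2.48] turn [-4.00e-02 -1.78e+01  1.00e-02]
[ 0.48 -0.06  1.72 -0.    1.49 -1.11]
```

View pics/w3.png

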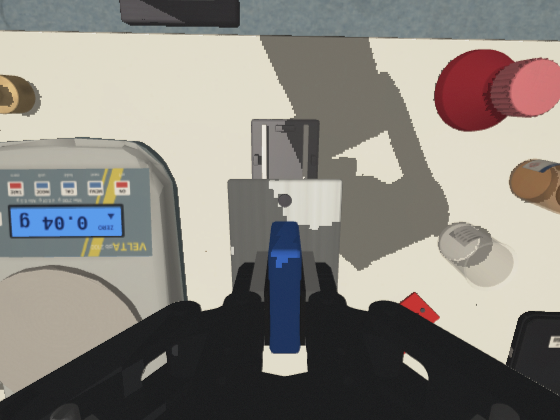

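The slide is gripped and hanging square: rib at (285,290), plate edge at row 180. The orange slide is hidden beneath it. I'll check the slide's pose in the tool frame.

Run:
```python
from h import *
f=manip.grab_frame("wrist");print(f["camera_matrix"].round(1),f["T_tool_cam"].round(4))
Q=np.load("q3.npy");im=cv2.imread("pics/w3.png")
for v,u in((184,285),(200,240),(200,330),(230,240),(235,285),(260,285),(300,285),(345,285)):print(v,u,(Q[v,u]*1000).round(1))
m=np.zeros(Q.shape[:2],bool);m[170:250,220:350]=1;m&=abs(Q[...,1])<.015
q=Q[m]*1000;print(m.sum(),q.min(0).round(1),q.max(0).round(1))
c=q.mean(0);n=np.linalg.svd(q-c,full_matrices=False)[2][2];print(c.round(1),(n*np.sign(n[1])).round(4))
r=cv2.inRange(cv2.cvtColor(im,cv2.COLOR_BGR2HSV),(100,120,30),(130,255,255))>0;r[:215]=0;r[360:]=0;r[:,:255]=0;r[:,315:]=0
q=Q[r]*1000;print(r.sum(),np.percentile(q,[1,50,99],axis=0).round(1))
print(cv2.minAreaRect(q[:, [0,2]].astype(np.float32)))
print(cv2.minAreaRect((Q[m]*1000)[:, [0,2]].astype(np.float32)))
```

```text
[[347.2   0.  284.4]
 [  0.  347.2 206.3]
 [  0.    0.    1. ]] [[ 1.000e+00  1.000e-03 -2.000e-04 -5.000e-04]
 [ 4.000e-04 -2.837e-01  9.589e-01 -1.429e-01]
 [ 9.000e-04 -9.589e-01 -2.837e-01  7.080e-02]
 [ 0.000e+00  0.000e+00  0.000e+00  1.000e+00]]
184 285 [-0.  2. 37.]
200 240 [-19.7   2.5  29.6]
200 330 [19.6  1.8 29.9]
230 240 [-20.1   1.7  16. ]
235 285 [ -0.  -17.5  21.1]
260 285 [ -0.1 -32.5  17.5]
300 285 [ -0.  -33.3   2. ]
345 285 [ -0.  -32.8 -17.7]
7447 [-25.3 -15.    6.1] [25.   4.8 39.2]
[-0.2  1.4 24.5] [ 0.0012  0.9996 -0.0269]
3979 [[ -5.9 -33.5 -20.8]
 [ -0.4 -31.9   7.4]
 [  5.3  -3.1  21.4]]
((-0.4666476249694824, 24.11469841003418), (12.309172630310059, 92.77152252197266), 0.985522985458374)
((-0.1565093994140625, 22.67180633544922), (33.07863235473633, 50.29104232788086), 89.98339080810547)
```

The slide is centred in the grip within about 1 mm and square, with its underside about 7 mm beyond the TCP. Now I move to a viewing spot beside the stage.

>>> drive_tool --motion '[[[-1,0,0],[0,0,0],1],[[-1,0,0],[0,0,0],1],[[-1,0,0],[0,0,0],1],[[-1,0,0],[0,0,0],1],[[-1,0,0],[0,0,0],1],[[-1,0,0],[0,0,0],1],[[-1,0,0],[0,0,0],1],[[-1,0,0],[0,0,0],1],[[-1,0,0],[0,0,0],1],[[-1,0,0],[0,0,0],1],[[-1,0,0],[0,0,0],1],[[-1,0,0],[0,0,0],1]]'

```text
time: 6.45
tool_pos: [0.4782, 0.0294, 0.2343]
tool_rot: [0.497, -0.495, -0.503, 0.506]
contact_force: [0.5, -0.0, -0.7]
gripper_width: 0.127
```

>>> drive_tool --motion '[[[-1,0,0],[0,0,0],1],[[-1,0,0],[0,0,0],1],[[-1,0,0],[0,0,0],1],[[-1,0,0],[0,0,0],1],[[-1,0,0],[0,0,0],1],[[-1,0,0],[0,0,0],1],[[-1,0,0],[0,0,0],1],[[-1,0,0],[0,0,0],1],[[-1,0,0],[0,0,0],1],[[-1,0,0],[0,0,0],1],[[-1,0,0],[0,0,0],1]]'

```text
time: 7.55
tool_pos: [0.4831, -0.2451, 0.2344]
tool_rot: [0.497, -0.494, -0.504, 0.505]
contact_force: [0.4, 0.3, -0.7]
gripper_width: 0.132
```

>>> drive_tool --motion '[[[0,0,0],[0,1,0],1],[[0,0,0],[0,1,0],1],[[0,0,0],[0,1,0],1],[[0,0,0],[0,1,0],1],[[0,0,0],[0,1,0],1],[[0,0,0],[0,1,0],1],[[0,0,0],[0,1,0],1],[[0,0,0],[0,1,0],1],[[0,0,0],[0,1,0],1],[[0,0,0],[0,1,0],1],[[0,0,0],[0,1,0],1],[[0,0,0],[0,1,0],1]]'

```text
time: 8.75
tool_pos: [0.4832, -0.244, 0.2343]
tool_rot: [0.683, -0.681, -0.186, 0.189]
contact_force: [-1.0, 0.6, 0.2]
gripper_width: 0.131
```

>>> drive_tool --motion '[[[0,0,0],[0,1,0],1],[[0,0,0],[0,1,0],1],[[0,0,0],[0,1,0],1],[[0,0,0],[0,1,0],1],[[0,0,0],[0,1,0],1],[[0,0,0],[0,1,0],1],[[0,0,0],[0,0.2,0],1],[[0,0,0],[0,0,0],1]]'

```text
time: 9.55
tool_pos: [0.4835, -0.2442, 0.2352]
tool_rot: [0.707, -0.707, 0.001, 0.001]
contact_force: [0.7, 0.2, -1.8]
gripper_width: 0.13
```

Run:
```python
from h import *
go([.47,-.25,.25],tool([0,0,-1],[1,0,0]));print(manip.state()["joint_pos"].round(2))
d=grab("wrist");cv2.imwrite("pics/w4.png",d[0]);pickle.dump(d,open("w4.pkl","wb"))
```

```text
t 9.55 pos [ 0.4835 -0.2442  0.2352] F [ 0.7  0.2 -1.8] w 0.13
shift [-0.54 -0.59 -0.23] turn [-0.01  0.01 -0.03]
[-0.6  -0.15  1.8  -0.    1.49 -0.61]
```

View pics/w4.png

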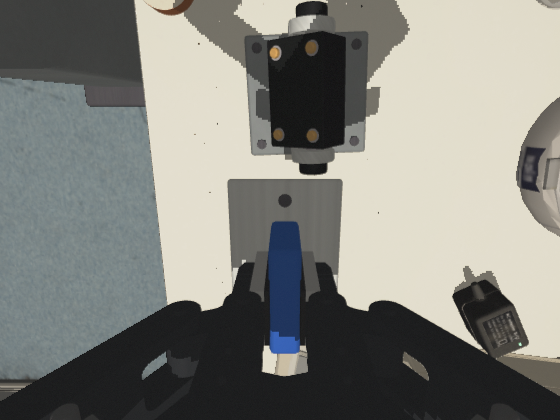

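The wrist view shows the stage below: pins at about (275,53), (312,47), (279,134) and (312,135), with the black face between them and the base slightly yawed. I'll measure the face next.

```bash
cat > m2.py <<'E'
from h import *
im,P,T,K,z=pickle.load(open("w4.pkl","rb"))
h=cv2.cvtColor(im,cv2.COLOR_BGR2HSV)
m=cv2.inRange(h,(8,90,60),(28,255,255));m[:, :262]=0;m[:,330:]=0;m[160:]=0
n,l,st,ce=cv2.connectedComponentsWithStats(m)
pc=[tuple(ce[i]) for i in range(1,n) if st[i,4]>20];print(pc,[st[i,4] for i in range(1,n)])
# face plane: dark pixels, inside hull of pins (shrunk), away from pins
hull=np.zeros_like(m);cv2.fillConvexPoly(hull,cv2.convexHull(np.array(pc,np.float32)).astype(np.int32),1)
msk=(hull>0)&(cv2.dilate(m,np.ones((7,7)))==0)&(z>0)
q=P[msk]
for _ in range(5):
    c=q.mean(0);nn=np.linalg.svd(q-c,full_matrices=False)[2][2];nn*=np.sign(nn[2]);d=(q-c)@nn;q=q[abs(d)<max(.0015,2*d.std())]
print("face",len(q),c.round(4),nn.round(4),"tilt",np.rad2deg(np.arccos(nn[2])).round(2),d.std())
def ray(u,v,off):
    r=T[:3,:3]@np.array([(u-K[0,2])/K[0,0],(v-K[1,2])/K[1,1],1]);o=T[:3,3]
    return o+r*((c+nn*off-o)@nn)/(r@nn)
pp=np.array([ray(*p,.004) for p in pc]);print(pp.round(4))
ctr=pp.mean(0)-nn*.004
dd=np.linalg.norm(pp[:,None]-pp[None],axis=2)*1000;print(dd.round(1))
print("center",ctr.round(4))
b=(abs(P[...,2]-.012)<.004)&(z>0);b[:,:235]=0;b[:,375:]=0;b[165:]=0
n,l,st,ce=cv2.connectedComponentsWithStats(b.astype(np.uint8));rc=cv2.minAreaRect((P[b][:,:2]*1000).astype(np.float32));print("base",rc)
E
python3 m2.py
```

```text
[(np.float64(310.1284403669725), np.float64(47.24770642201835)), (np.float64(273.79347826086956), np.float64(52.48913043478261)), (np.float64(277.13513513513516), np.float64(134.35135135135135)), (np.float64(311.1511627906977), np.float64(135.2674418604651))] [np.int32(109), np.int32(92), np.int32(74), np.int32(86)]
face 2801 [ 0.4908 -0.1645  0.1047] [-0.6033 -0.0217  0.7972] tilt 37.14 0.0005732785658106164
[[ 0.5021 -0.1356  0.119 ]
 [ 0.4765 -0.1364  0.0997]
 [ 0.4788 -0.1959  0.0998]
 [ 0.5042 -0.1949  0.119 ]]
[[ 0.  32.  67.5 59.3]
 [32.   0.  59.5 67.5]
 [67.5 59.5  0.  31.9]
 [59.3 67.5 31.9  0. ]]
center [ 0.4928 -0.1656  0.1062]
base ((506.7124938964844, -165.186279296875), (120.171875, 116.18342590332031), 2.021646738052368)
```

The two estimates agree within about 1.5 mm:

| Source | Face centre |
|---|---|
| Pins | (0.4928, -0.1656, 0.1062) |
| Base geometry | (0.4916, -0.1657, 0.1049) |

Tilt is about 37° and yaw about 2.1°.

```bash
cat >> h.py <<'E'
th,ya=np.deg2rad(37),np.deg2rad(2.1)
FN=np.array([-np.sin(th)*np.cos(ya),-np.sin(th)*np.sin(ya),np.cos(th)])
FX=np.array([np.cos(th)*np.cos(ya),np.cos(th)*np.sin(ya),np.sin(th)])
FC=np.array([.4920,-.1657,.1053]);FR=tool(-FN,FX)
def rel():
    s=manip.state();d=FR.T@(s["tool_pos"]-FC)*1000;print("TCP rel face: x %.1f  height %.1f  y %.1f mm"%(d[0],-d[1],d[2]),"F in tool",(rot(s["tool_rot"]).T@s["contact_force"]).round(1),"M",s["ft_torque"].round(2))
E
python3 - <<'E'
from h import *
p=FC+FN*.06
go(p,FR);s=manip.state()
print("shift in FR axes",(FR.T@(p-s["tool_pos"])/.025).round(2));rel()
E
```

```text
t 9.6 pos [ 0.4837 -0.2443  0.2356] F [-0.3  0.3 -1.6] w 0.129
shift [-1.1   3.3   3.09] turn [ 0.13 -0.39 -7.43]
shift in FR axes [-2.78  2.03  3.13]
TCP rel face: x 69.5  height 110.8  y -78.3 mm F in tool [-0.3  1.6  0.3] M [ 0.02  0.06 -0.01]
```

>>> drive_tool --motion '[[[0,0,0],[0.13,-0.4,-0.93],1],[[0,0,0],[0,0,-0.93],1],[[0,0,0],[0,0,-0.93],1],[[0,0,0],[0,0,-0.93],1],[[0,0,0],[0,0,-0.93],1],[[0,0,0],[0,0,-0.93],1],[[0,0,0],[0,0,-0.93],1],[[0,0,0],[0,0,-0.93],1],[[-0.9,0,1],[0,0,0],1],[[-0.9,0,1],[0,0,0],1],[[-0.9,0,1],[0,0,0],1],[[0,0,0],[0,0,0],1]]'

```text
time: 10.8
tool_pos: [0.4251, -0.1681, 0.1919]
tool_rot: [0.679, -0.662, -0.235, -0.212]
contact_force: [1.0, -0.6, -1.7]
gripper_width: 0.128
```

Run:
```python
from h import *
go(FC+FN*.035,FR);rel();print(manip.state()["joint_pos"].round(2))
```

```text
t 10.8 pos [ 0.4251 -0.1681  0.1919] F [ 1.  -0.6 -1.7] w 0.128
shift [ 0.06  2.98 -0.03] turn [-0.11 -0.07 -0.02]
TCP rel face: x -1.3  height 109.5  y 0.1 mm F in tool [-0.2  1.9 -0.6] M [-0.05  0.38  0.04]
[-0.84 -0.78  2.4   0.54  1.14 -1.01]
```

>>> drive_tool --motion '[[[0.03,0.75,0],[-0.1,-0.06,0],1],[[0.02,0.75,0],[0,0,0],1],[[0,0.75,0],[0,0,0],1],[[0,0.73,0],[0,0,0],1],[[0,0,0],[0,0,0],1],[[0,0,0],[0,0,0],1],[[0,0,0],[0,0,0],1]]'

```text
time: 11.5
tool_pos: [0.4739, -0.1702, 0.1393]
tool_rot: [0.673, -0.667, -0.237, -0.214]
contact_force: [0.5, -0.2, -0.9]
gripper_width: 0.131
```

Run:
```python
from h import *
go(FC+FN*.02,FR);rel();print(manip.state()["joint_pos"].round(2))
d=grab("side");cv2.imwrite("pics/s5.png",cv2.resize(d[0][230:350,250:410],(800,600),interpolation=2));pickle.dump(d,open("s5.pkl","wb"))
w=grab("wrist");pickle.dump(w,open("w5.pkl","wb"));cv2.imwrite("pics/w5.png",w[0])
```

```text
t 11.5 pos [ 0.4739 -0.1702  0.1393] F [ 0.5 -0.2 -0.9] w 0.131
shift [-0.24  0.72  0.16] turn [ 0.04 -0.01  0.05]
TCP rel face: x 5.9  height 38.2  y -3.8 mm F in tool [-0.1  1.  -0.2] M [-0.01  0.4  -0.  ]
[-0.73 -0.56  2.37  0.56  0.91 -1.02]
```

View pics/s5.png

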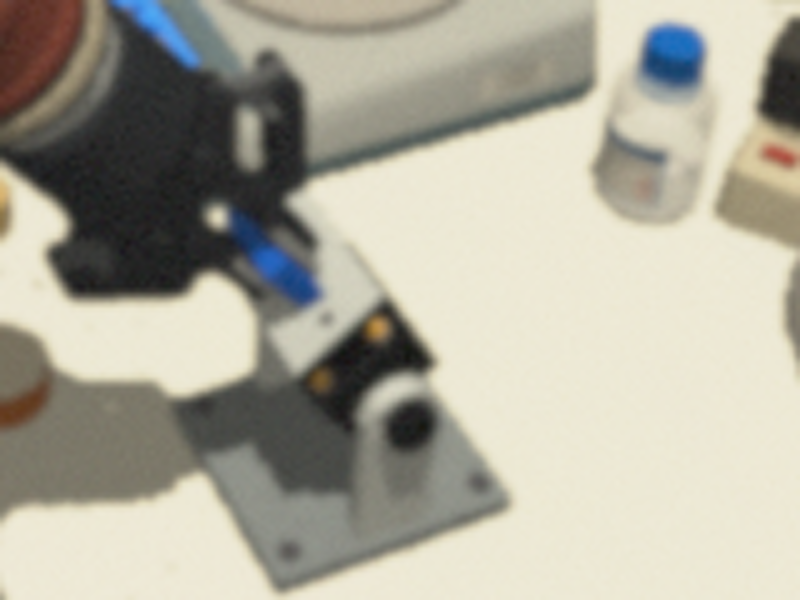

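View pics/w5.png

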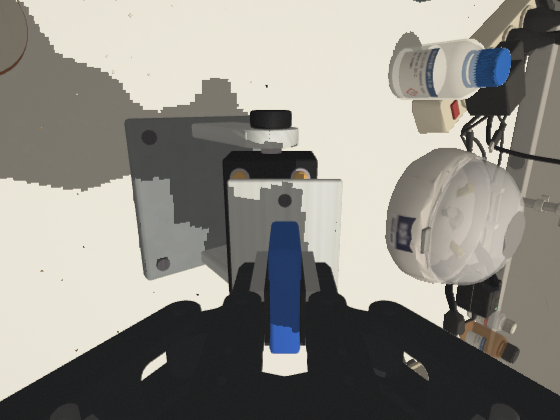

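The side view shows the slide parallel to the face, about 2 cm above it and shifted toward -y. The wrist view shows the upper +y edge of the head at row 152 and pins at (240,177) and (301,177). The slide centre is about 7 mm too far up the slope, so I measure that exactly.

```bash
cat > m3.py <<'E'
from h import *
import sys
im,P,T,K,z=pickle.load(open(sys.argv[1],"rb"))
s=manip.state();Q=(P-s["tool_pos"])@rot(s["tool_rot"])*1000
h=cv2.cvtColor(im,cv2.COLOR_BGR2HSV)
m=cv2.inRange(h,(6,80,50),(28,255,255));m[:130]=0;m[200:]=0;m[:,:215]=0;m[:,330:]=0
n,l,st,ce=cv2.connectedComponentsWithStats(m)
for i in range(1,n):
    if st[i,4]>15:print("pin",st[i],Q[(l==i)&(z>0)].mean(0).round(1),np.median(Q[(l==i)&(z>0)],0).round(1))
dk=(h[...,2]<70)&(z>0);dk[:150]=0;dk[178:]=0;dk[:,:215]=0;dk[:,330:]=0
q=Q[dk];c=np.median(q,0);q=q[abs(q[:,1]-c[1])<3]
A=np.c_[q[:,0],q[:,2],np.ones(len(q))];k=np.linalg.lstsq(A,q[:,1],rcond=None)[0]
print("face",len(q),"x",np.percentile(q[:,0],[.5,99.5]).round(1),"zmax",np.percentile(q[:,2],99.5).round(1),"y=",k.round(3))
pl=np.zeros(z.shape,bool);pl[180:250,222:348]=1;pl&=(abs(Q[...,1]-2)<3);q=Q[pl];print("plate",np.percentile(q,[.3,50,99.7],axis=0).round(1))
A=np.c_[q[:,0],q[:,2],np.ones(len(q))];print("plate y=",np.linalg.lstsq(A,q[:,1],rcond=None)[0].round(3))
E
python3 m3.py w5.pkl
```

```text
pin [232 171  15   8  94] [-22.1  34.6  36.2] [-22.1  34.3  36.1]
pin [294 171  14   8  91] [ 9.5 34.9 36.2] [ 9.4 34.6 36.2]
face 1554 x [-30.9  17.9] zmax 44.4 y= [7.0000e-03 8.0000e-02 3.4965e+01]
plate [[-23.2  -0.2   8.1]
 [  1.2   4.1  26.5]
 [ 26.    5.   40.3]]
plate y= [0.    0.    3.971]
```

Pins and face edges agree: shift -6.3 mm in x and +4 mm in z. I correct that and approach to about 20 mm.

>>> drive_tool --motion '[[[-0.25,0,0.16],[0.04,0,0.05],1],[[0,0.35,0],[0,0,0],1],[[0,0.35,0],[0,0,0],1],[[0,0,0],[0,0,0],1],[[0,0,0],[0,0,0],1]]'

```text
time: 12.1
tool_pos: [0.4789, -0.1649, 0.1196]
tool_rot: [0.676, -0.666, -0.235, -0.211]
contact_force: [-0.3, 0.1, -0.3]
gripper_width: 0.129
```

```bash
python3 - <<'E'
from h import *
go(FC+FN*.02,FR);rel()
w=grab("wrist");pickle.dump(w,open("w6.pkl","wb"));cv2.imwrite("pics/w6.png",w[0])
E
python3 m3.py w6.pkl
```

```text
t 12.1 pos [ 0.4789 -0.1649  0.1196] F [-0.3  0.1 -0.3] w 0.129
shift [ 0.07 -0.03 -0.05] turn [-0.02 -0.02 -0.03]
TCP rel face: x -1.8  height 19.2  y 1.3 mm F in tool [-0.4  0.   0.1] M [-0.05  0.38  0.03]
face 197 x [-22.9  23.2] zmax 39.5 y= [ 6.000e-03 -1.334e+00  8.294e+01]
plate [[-23.5  -0.    8.4]
 [  0.8   4.2  26.6]
 [ 25.6   5.   40.5]]
plate y= [ 1.000e-03 -2.000e-03  4.199e+00]
```

Run:
```python
from h import *
im=cv2.imread("pics/w6.png");cv2.imwrite("pics/w6c.png",cv2.resize(im[130:290,180:390],None,fx=3.6,fy=3.6,interpolation=2))
```

```text
(no output)
```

View pics/w6c.png

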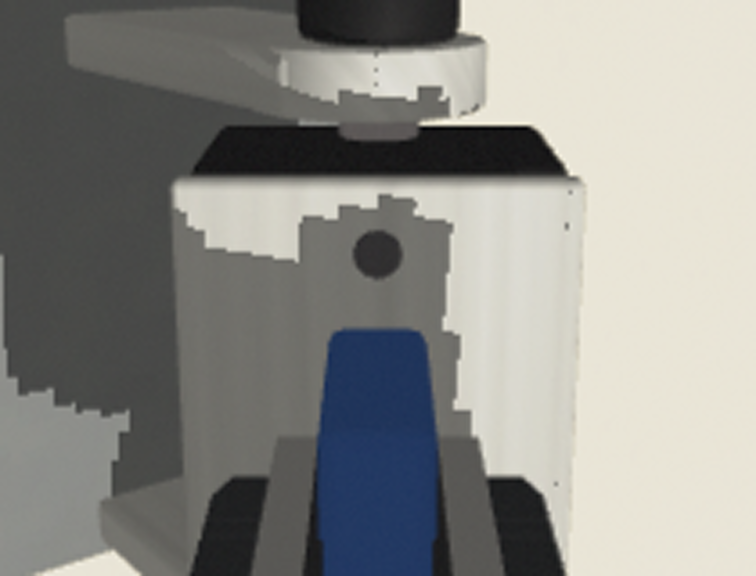

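Run:
```python
from h import *
s=manip.state();R0=rot(s["tool_rot"]);rel()
for n,cols,rows in(("w5",(245,265,310),range(144,184,2)),("w6",(245,265,310),range(162,184,1))):
    im,P,T,K,z=pickle.load(open(n+".pkl","rb"))
    M=T if n=="w6" else T
    Tt=np.linalg.inv(manip_T) if 0 else None
    Q=(P-T[:3,3])@T[:3,:3]  # camera frame
    f=np.array([[1,.001,-.0002],[.0004,-.2837,.9589],[.0009,-.9589,-.2837]]);t=np.array([-.0005,-.1429,.0708])
    Q=(Q@f.T+t)*1000
    for u in cols: print(n,u,[(v,*Q[v,u,1:].round(1).tolist(),int(im[v,u].mean())) for v in rows])
```

```text
TCP rel face: x -1.4  height 19.5  y 1.0 mm F in tool [-0.5  0.3  0.4] M [-0.03  0.41 -0.  ]
w5 245 [(144, 51.4, 49.3, 103), (146, 50.4, 48.3, 103), (148, 135.9, 36.8, 74), (150, 135.8, 35.2, 68), (152, 63.3, 43.3, 22), (154, 54.9, 43.3, 25), (156, 47.5, 43.2, 24), (158, 39.6, 43.3, 24), (160, 36.4, 42.8, 27), (162, 38.1, 41.4, 27), (164, 37.1, 40.5, 27), (166, 37.8, 39.4, 28), (168, 36.8, 38.5, 28), (170, 36.3, 37.5, 63), (172, 36.0, 36.5, 89), (174, 36.9, 35.3, 84), (176, 34.5, 34.7, 84), (178, 33.2, 33.9, 90), (180, 4.3, 39.1, 147), (182, 3.1, 38.5, 200)]
w5 265 [(144, 48.0, 49.7, 113), (146, 47.0, 48.7, 110), (148, 47.3, 47.6, 101), (150, 57.5, 45.2, 90), (152, 56.1, 44.3, 88), (154, 55.2, 43.3, 25), (156, 46.9, 43.3, 23), (158, 39.3, 43.4, 24), (160, 36.9, 42.7, 26), (162, 37.0, 41.6, 30), (164, 36.0, 40.7, 28), (166, 37.3, 39.5, 29), (168, 36.8, 38.5, 28), (170, 36.9, 37.4, 27), (172, 37.0, 36.4, 27), (174, 37.6, 35.2, 27), (176, 36.1, 34.4, 28), (178, 36.7, 33.2, 52), (180, 4.5, 39.1, 147), (182, 3.3, 38.4, 201)]
w5 310 [(144, 193.1, 33.7, 227), (146, 191.7, 32.0, 226), (148, 
[... 1267 characters left out ...]
6, 19.0, 37.9, 23), (177, 17.9, 37.6, 25), (178, 17.7, 37.2, 51), (179, 4.3, 39.5, 109), (180, 3.2, 39.4, 146), (181, 3.8, 38.8, 176), (182, 3.8, 38.3, 199), (183, 3.6, 37.9, 209)]
w6 310 [(162, 165.5, 20.8, 225), (163, 166.3, 19.8, 225), (164, 165.1, 19.1, 213), (165, 49.5, 37.9, 22), (166, 45.9, 38.0, 24), (167, 43.5, 37.9, 23), (168, 39.8, 38.0, 25), (169, 37.1, 37.9, 21), (170, 34.4, 37.9, 24), (171, 31.9, 37.9, 24), (172, 28.1, 38.1, 24), (173, 26.4, 37.9, 24), (174, 22.5, 38.2, 27), (175, 20.7, 38.0, 25), (176, 19.4, 37.8, 23), (177, 18.8, 37.5, 26), (178, 17.7, 37.2, 51), (179, 4.7, 39.5, 109), (180, 4.3, 39.1, 144), (181, 3.8, 38.8, 176), (182, 2.7, 38.6, 203), (183, 2.9, 38.1, 211)]
```

The depth readings put the head end at z = 38.0 and the plate edge at 39.6. I shift -1.6 mm in z and +0.7 mm in x, then move toward the pins.

>>> drive_tool --motion '[[[0.03,0,-0.06],[0,0,-0.02],1],[[0,0.08,0],[0,0,0],1],[[0,0.08,0],[0,0,0],1],[[0,0,0],[0,0,0],1],[[0,0,0],[0,0,0],1]]'

```text
time: 12.65
tool_pos: [0.4821, -0.1666, 0.1175]
tool_rot: [0.675, -0.666, -0.236, -0.212]
contact_force: [0.8, -0.6, -1.5]
gripper_width: 0.128
```

Run:
```python
from h import *
go(FC+FN*.0125,FR);rel()
im,P,T,K,z=grab("wrist");cv2.imwrite("pics/w7.png",im)
f=manip.grab_frame("wrist")["T_tool_cam"]
Q=((P-T[:3,3])@T[:3,:3]@f[:3,:3].T+f[:3,3])*1000
for u in(245,310):print([(v,*Q[v,u,1:].round(1).tolist()) for v in range(170,183)])
for v in(174,176):
    r=(im[v].mean(-1)<45)&(abs(Q[v,:,2]-38.7)<2.5);c=np.flatnonzero(r);print(v,Q[v,c[[0,-1]]].round(1).tolist(),c[[0,-1]])
for v in(185,195,205): 
    c=np.flatnonzero((abs(Q[v,:,1]-3.5)<3));print(v,Q[v,c[[0,-1]],0].round(1))
for _ in range(4):
    manip.grab_frame("side");rel()
```

```text
t 12.65 pos [ 0.4821 -0.1666  0.1175] F [ 0.8 -0.6 -1.5] w 0.128
shift [0.03 0.13 0.02] turn [-0.01 -0.02 -0.  ]
TCP rel face: x -0.6  height 15.7  y -0.5 mm F in tool [-0.3  1.7 -0.6] M [-0.03  0.39  0.03]
[(170, 24.8, 40.7), (171, 22.6, 40.7), (172, 19.3, 40.8), (173, 16.8, 40.8), (174, 15.2, 40.7), (175, 14.6, 40.3), (176, 15.7, 39.6), (177, 16.1, 39.1), (178, 14.1, 39.0), (179, 5.0, 40.5), (180, 4.9, 40.1), (181, 3.5, 39.9), (182, 3.7, 39.5)]
[(170, 24.9, 40.8), (171, 22.8, 40.7), (172, 20.7, 40.6), (173, 18.0, 40.6), (174, 15.1, 40.7), (175, 16.0, 40.1), (176, 16.6, 39.5), (177, 15.9, 39.2), (178, 16.0, 38.7), (179, 6.6, 40.2), (180, 4.7, 40.1), (181, 3.1, 40.1), (182, 3.8, 39.5)]
174 [[-23.9, 16.7, 40.4], [24.2, 15.8, 40.6]] [230 334]
176 [[-24.5, 17.2, 39.3], [24.1, 15.0, 39.8]] [229 334]
185 [-23.5  26.3]
195 [-23.1  26. ]
205 [-23.   26.4]
TCP rel face: x -0.5  height 15.8  y -0.6 mm F in tool [-0.9  0.4  0.5] M [ 0.    0.43 -0.01]
TCP rel face: x -0.5  height 15.8  y -0.7 mm F in tool [-1.5  1.2 -0.2] M [0.02 0.38 0.05]
TCP rel face: x -0.5  height 15.9  y -0.7 mm F in tool [-0.2  0.4 -0.4] M [ 0.03  0.41 -0.04]
TCP rel face: x -0.5  height 15.8  y -0.6 mm F in tool [-1.   0.4 -0.7] M [-0.02  0.4  -0.01]
```

Run:
```python
from h import *
for _ in range(2):
    f=manip.grab_frame("wrist");print(f["camera_matrix"].round(2).tolist(),f["T_tool_cam"].round(4).tolist())
im=f["img"];z=f["range_z"];Q=cloud(f,f["T_tool_cam"])*1000;rel()
for v,us in((176,(226,228,229,230,232,333,334,335,336)),(190,(225,226,227,228,229,230,231,339,340,341,342,343,344))):
    for u in us: print(v,u,Q[v,u].round(1).tolist(),round(float(z[v,u]),4),int(im[v,u].mean()))
```

```text
[[347.25, 0.0, 284.4], [0.0, 347.25, 206.33], [0.0, 0.0, 1.0]] [[1.0, 0.0011, -0.0002, 0.0014], [0.0005, -0.284, 0.9588, -0.1419], [0.001, -0.9588, -0.284, 0.0717], [0.0, 0.0, 0.0, 1.0]]
[[347.25, 0.0, 284.4], [0.0, 347.25, 206.33], [0.0, 0.0, 1.0]] [[1.0, 0.0011, -0.0002, 0.0014], [0.0005, -0.284, 0.9588, -0.1419], [0.001, -0.9588, -0.284, 0.0717], [0.0, 0.0, 0.0, 1.0]]
TCP rel face: x -0.5  height 15.8  y -0.6 mm F in tool [-0.3  1.5  0.2] M [ 0.04  0.39 -0.01]
176 226 [-40.3, 101.6, 22.1] 0.2476 74
176 228 [-39.0, 102.2, 22.0] 0.2482 72
176 229 [-24.4, 16.5, 39.5] 0.1611 25
176 230 [-23.8, 15.6, 39.6] 0.1602 25
176 232 [-22.8, 15.1, 39.7] 0.1597 27
176 333 [23.9, 16.8, 39.4] 0.1613 43
176 334 [24.2, 15.7, 39.7] 0.1602 39
176 335 [24.9, 17.1, 39.4] 0.1616 75
176 336 [50.5, 183.8, 5.5] 0.3311 191
190 225 [-41.4, 101.0, 12.0] 0.2499 73
190 226 [-40.7, 101.2, 12.0] 0.2501 73
190 227 [-40.2, 102.4, 11.6] 0.2514 83
190 228 [-23.2, 4.8, 35.6] 0.151 107
190 229 [-22.7, 4.9, 35.6] 0.151 111
190 230 [-22.3, 4.7, 35.7] 0.1509 112
190 231 [-21.8, 4.6, 35.7] 0.1507 110
190 339 [25.0, 4.2, 35.8] 0.1503 213
190 340 [25.3, 3.8, 36.0] 0.1498 212
190 341 [26.0, 4.9, 35.7] 0.151 210
190 342 [57.7, 188.7, -9.5] 0.3401 214
190 343 [59.1, 190.9, -10.0] 0.3423 227
190 344 [60.2, 191.7, -10.2] 0.3432 226
```

In the same picture the plate centre sits about 1.1 mm up-slope of the face centre. The z offset is fine, and the remaining gap is about 6.5 mm to the face. I correct x and move in gently.

>>> drive_tool --motion '[[[-0.035,0,0.01],[0,0,0],1],[[0,0.1,0],[0,0,0],1],[[0,0.04,0],[0,0,0],1],[[0,0,0],[0,0,0],1],[[0,0,0],[0,0,0],1]]'

```text
time: 13.55
tool_pos: [0.4835, -0.1665, 0.1144]
tool_rot: [0.675, -0.666, -0.236, -0.212]
contact_force: [-2.3, 0.9, 1.4]
gripper_width: 0.127
```

```bash
cat > m4.py <<'E'
from h import *
go(FC+FN*.0095,FR)
f=manip.grab_frame("wrist");rel();im=f["img"];z=f["range_z"];Q=cloud(f,f["T_tool_cam"])*1000
for v in(173,174,175,176,177,178):
    c=np.flatnonzero((abs(Q[v,:,2]-40)<3)&(abs(Q[v,:,0])<30)&(Q[v,:,1]<30));print(v,c[[0,-1]],Q[v,c[[0,-1]],0].round(1),np.median(Q[v,c],0).round(1),int(np.median(im[v,c])))
for v in(186,192,200):
    c=np.flatnonzero((abs(Q[v,:,1]-4)<3.5)&(abs(Q[v,:,0])<30));print("plate",v,c[[0,-1]],Q[v,c[[0,-1]],0].round(1),np.median(Q[v,c],0).round(1))
F=[]
for _ in range(4): manip.grab_frame("side");s=manip.state();F.append(rot(s["tool_rot"]).T@s["contact_force"])
print("meanF tool",np.mean(F,0).round(2))
cv2.imwrite("pics/last.png",im)
E
python3 m4.py
```

```text
t 13.55 pos [ 0.4835 -0.1665  0.1144] F [-2.3  0.9  1.4] w 0.127
shift [0.05 0.12 0.02] turn [-0.01 -0.02  0.  ]
TCP rel face: x -1.3  height 12.4  y -0.5 mm F in tool [-2.2 -3.1 -0.5] M [-0.01  0.61  0.01]
173 [232 335] [-23.3  25.2] [ 0.9 17.8 40.6] 24
174 [231 336] [-23.5  25.2] [ 0.9 15.3 40.7] 24
175 [231 337] [-23.   25.5] [ 1.2 13.4 40.6] 24
176 [230 337] [-23.5  25.4] [ 0.9 12.5 40.3] 25
177 [230 338] [-23.5  25.8] [ 0.7 12.5 39.8] 26
178 [230 338] [-23.4  25.7] [ 1.2 12.5 39.4] 53
plate 186 [227 341] [-23.5  25.9] [ 1.4  4.2 37.6]
plate 192 [228 341] [-23.3  25.9] [ 1.6  4.1 35. ]
plate 200 [228 341] [-23.2  26. ] [ 1.4  4.1 31.4]
meanF tool [-1.16 -3.38  0.1 ]
```

Contact is made, with about 4 N on the pins, and the slide is centred within about 0.3 mm in x. I press further.

>>> drive_tool --motion '[[[0,0.04,0],[0,0,0],1],[[0,0.04,0],[0,0,0],1],[[0,0.02,0],[0,0,0],1],[[0,0,0],[0,0,0],1],[[0,0,0],[0,0,0],1]]'

```text
time: 14.3
tool_pos: [0.485, -0.1665, 0.1126]
tool_rot: [0.675, -0.666, -0.236, -0.212]
contact_force: [-7.5, -0.1, 4.9]
gripper_width: 0.129
```

```bash
python3 m4.py
```

```text
t 14.3 pos [ 0.485  -0.1665  0.1126] F [-7.5 -0.1  4.9] w 0.129
shift [0.05 0.02 0.02] turn [-0.01 -0.01 -0.  ]
TCP rel face: x -1.2  height 10.0  y -0.5 mm F in tool [-3.1 -8.7  0.6] M [0.06 0.79 0.01]
173 [233 335] [-22.7  25. ] [ 0.9 17.8 40.6] 24
174 [231 336] [-23.5  25.2] [ 1.2 15.2 40.7] 24
175 [231 337] [-22.9  25.3] [ 1.4 12.9 40.7] 24
176 [230 338] [-23.4  25.4] [ 1.4 11.2 40.6] 24
177 [229 338] [-23.6  25.4] [ 0.9 10.5 40.3] 25
178 [229 339] [-23.5  25.9] [ 1.2 10.1 39.9] 53
plate 186 [227 341] [-23.6  25.6] [ 1.2  4.1 37.6]
plate 192 [228 341] [-22.9  25.9] [ 1.2  4.1 35. ]
plate 200 [228 341] [-23.4  26.4] [ 1.4  3.8 31.4]
meanF tool [-2.83 -9.16  0.35]
```

>>> drive_tool --motion '[[[0,0.04,0],[0,0,0],1],[[0,0.02,0],[0,0,0],1],[[0,0,0],[0,0,0],1],[[0,0,0],[0,0,0],1]]'

```text
time: 14.95
tool_pos: [0.4856, -0.1664, 0.1119]
tool_rot: [0.675, -0.666, -0.236, -0.211]
contact_force: [-19.6, 1.6, 13.1]
gripper_width: 0.128
```

```bash
python3 m4.py
```

```text
t 14.95 pos [ 0.4856 -0.1664  0.1119] F [-19.6   1.6  13.1] w 0.128
shift [ 0.05 -0.01  0.02] turn [-0.02  0.   -0.01]
TCP rel face: x -1.2  height 9.1  y -0.5 mm F in tool [ -6.4 -23.3   2.4] M [0.25 1.61 0.17]
173 [232 335] [-23.2  25. ] [ 0.9 17.7 40.6] 24
174 [231 336] [-23.5  25.2] [ 0.9 15.4 40.6] 24
175 [231 337] [-23.   25.4] [ 1.2 13.  40.6] 24
176 [230 338] [-23.2  25.5] [ 1.2 10.8 40.6] 25
177 [229 337] [-23.5  25. ] [ 0.7  9.8 40.4] 25
178 [229 339] [-23.2  25.9] [ 1.2  9.3 40. ] 53
plate 186 [227 341] [-23.6  25.8] [ 1.   4.1 37.6]
plate 192 [228 341] [-23.1  26.1] [ 1.4  4.1 34.9]
plate 200 [228 341] [-23.3  26.2] [ 1.4  4.1 31.4]
meanF tool [ -7.19 -22.99   3.74]
```

That is about 24 N with the travel used up, so the slide has bottomed on the face. I ease off to a gentle hold.

>>> drive_tool --motion '[[[-0.01,-0.02,0.01],[0,0,0],1],[[0,0,0],[0,0,0],1],[[0,0,0],[0,0,0],1],[[0,0,0],[0,0,0],1]]'

```text
time: 15.6
tool_pos: [0.4855, -0.1664, 0.1119]
tool_rot: [0.675, -0.666, -0.237, -0.212]
contact_force: [-8.4, 0.6, 6.9]
gripper_width: 0.13
```

```bash
python3 m4.py
python3 - <<'E'
from h import *
d=grab("side");a=d[0][270:330,285:365];w=cv2.imread("pics/last.png")[130:290,180:390]
cv2.imwrite("pics/fin.png",np.hstack([cv2.resize(a,(400,300),interpolation=2),cv2.resize(w,(394,300),interpolation=2)]))
f=manip.grab_frame("wrist");Q=cloud(f,f["T_tool_cam"])*1000
def fit(v0,v1,u0,u1,lo,hi):
    q=Q[v0:v1,u0:u1].reshape(-1,3);q=q[(q[:,1]>lo)&(q[:,1]<hi)];A=np.c_[q[:,0],q[:,2],np.ones(len(q))];return np.rad2deg(np.linalg.lstsq(A,q[:,1],rcond=None)[0][:2]).round(2),len(q)
print("plate slope deg (x,z)",fit(183,218,230,340,1,7))
E
```

```text
t 15.6 pos [ 0.4855 -0.1664  0.1119] F [-8.4  0.6  6.9] w 0.13
shift [ 0.05 -0.01  0.02] turn [-0.   -0.01  0.  ]
TCP rel face: x -1.2  height 9.2  y -0.5 mm F in tool [ -3.3 -10.9   0.9] M [0.03 0.91 0.06]
173 [232 335] [-23.4  25.1] [ 0.9 17.7 40.7] 24
174 [231 336] [-23.4  25.3] [ 0.7 15.2 40.7] 25
175 [231 337] [-23.   25.5] [ 1.4 12.9 40.7] 24
176 [230 338] [-23.2  25.4] [ 1.2 10.5 40.7] 24
177 [229 338] [-23.3  25.2] [ 0.9  9.8 40.4] 25
178 [229 339] [-23.2  25.6] [ 0.9  9.4 40. ] 53
plate 186 [227 341] [-23.6  25.7] [ 1.   4.  37.6]
plate 192 [228 341] [-23.2  25.9] [ 1.4  4.  35. ]
plate 200 [228 341] [-23.3  26.2] [ 1.2  3.8 31.4]
meanF tool [ -3.47 -10.58   0.29]
plate slope deg (x,z) (array([0.05, 0.02]), 3833)
```

View pics/fin.png

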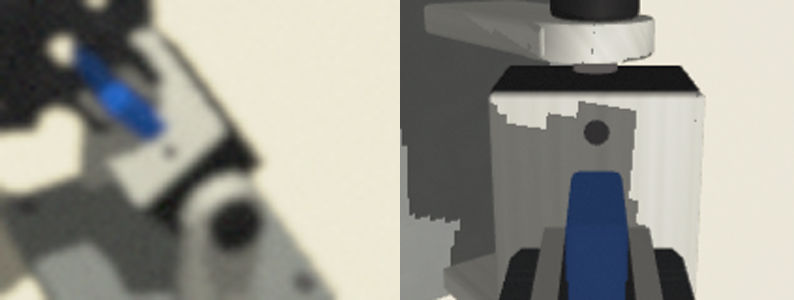

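The side crop shows the slide lying on the face, and the wrist crop shows it centred over the head. At about 11 N I'm near the edge of fully seated, so I add a little push for margin and recheck.

>>> drive_tool --motion '[[[0,0.01,0],[0,0,0],1],[[0,0,0],[0,0,0],1],[[0,0,0],[0,0,0],1],[[0,0,0],[0,0,0],1]]'

```text
time: 16.35
tool_pos: [0.4855, -0.1664, 0.1119]
tool_rot: [0.675, -0.666, -0.237, -0.212]
contact_force: [-13.1, 1.3, 9.4]
gripper_width: 0.128
```

```bash
python3 m4.py | grep -v plate
python3 - <<'E'
from h import *
im,P,T,K,z=grab("side");h=cv2.cvtColor(im,cv2.COLOR_BGR2HSV);m=cv2.inRange(h,(5,150,100),(20,255,255))
m[:182]=0;m[214:]=0;m[:,:253]=0;m[:,285:]=0;print("orange",np.median(P[(m>0)&(z>0)],0).round(3))
print(manip.state()["contact_force"].round(1))
E
```

```text
t 16.35 pos [ 0.4855 -0.1664  0.1119] F [-13.1   1.3   9.4] w 0.128
shift [ 0.05 -0.01  0.02] turn [-0.01 -0.   -0.  ]
TCP rel face: x -1.2  height 9.2  y -0.5 mm F in tool [ -4.9 -15.7   1.5] M [0.1  1.22 0.03]
173 [232 335] [-23.3  25.3] [ 0.9 17.8 40.6] 25
174 [231 336] [-23.5  25.2] [ 0.9 15.5 40.6] 24
175 [231 337] [-23.   25.4] [ 1.2 13.  40.7] 24
176 [230 338] [-23.2  25.7] [ 1.2 10.7 40.7] 24
177 [229 338] [-23.4  25.3] [ 0.9  9.8 40.4] 25
178 [229 339] [-23.4  25.8] [ 0.7  9.5 40. ] 53
meanF tool [ -4.15 -15.56   1.34]
orange [0.563 0.324 0.047]
[-12.8   0.6   9.9]
```

The height held at 9.2 mm while the force rose from 11 to 16 N, so the slide is on the rigid face. I'm handing the job in.

```bash
python3 -c "
from plant import manip
print(manip.job_done())"
```

```text
the job is handed in; nothing more can be done
None
```

The blue slide is pressed glass-down on the sloped face of the stage and still gripped by its rib. I handed the job in at about 16.5 s, well under the 35 s limit, and no verdict was reported.

**Seated:** when I pressed a little harder, the force rose from about 11 N to 16 N with no further travel. All four pins should therefore be fully in and the slide resting on the rigid face. I could not see the pins under the slide, so this comes from travel and force.

**Force:** the final hold is about 16 N along the face normal. It briefly reached about 24 N before I eased off.

**Centring:** in the last wrist picture the slide was within about 0.5 mm of the head's outline. The arm's own reading sat about 1.2 mm down-slope of my earlier stage estimate, and I trusted the picture.

**Flushness:** I set the tilt to about 37° and the yaw to about 2.1°. The slide was parallel to the tool within 0.1°, and the face within about 0.4°, measured before contact. A sideways force of about 4 N remained along the slope, probably friction.

**Bystanders:** the orange slide was still in its bay at the last check, within about 4 mm of its first reading. I did not measure the other objects again, but the arm kept well clear of them.

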